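# Lift the beeswax block with the spring tongs

## Robot

A 6-joint arm with a two-finger parallel gripper is mounted at the origin on a cart in front of the work surface, level with it; the furniture and walls round the work are solid. World frame = base frame: x ahead of the robot, y to its left, z up, the work surface at z = 0. Lengths are in m, angles in rad, forces in N, time in s.
With the tool pointing down it reaches from about 0.35 to 0.725 m from the base axis. Payload 4.3 kg.
Tool frame: the origin (TCP) lies between the finger pads; the fingertips stand 14 mm ahead of it and the grasp point (between the pads) lies 5 mm behind it; z points along the fingers, y is the line along which they close (so a half turn about z gives the same grasp; the last joint's range is limited). The gripper opens to 85 mm and grips with 20 to 120 N. Pads are 22 mm wide; open, the fingers measure 114 mm over their backs; the gripper's body (76 mm by 85 mm) begins 54 mm behind the grasp point. The pads swing forward as they close: fully open they stand 13 mm farther back than shut.
Start: joints at [1.168, 0.377, 0.081, 1.274, 0, 1.46], TCP at [0.166, 0.551, 0.206] pointing down, gripper open.
Joint ranges: [-2.72, 2.72], [-0.84, 1.66], [-1.02, 1.22], [-1.77, 2.12], [-1.37, 1.28], [-3.14, 3.14]. Speed limits (rad/s): [2.57, 2.57, 3.14, 3.14, 3.14, 3.14].

## Interface

Orientations are given as [roll, pitch, yaw] about the fixed x, y, z axes, in that order (R = Rz(yaw) Ry(pitch) Rx(roll)).
In Python, from station import arm, optics gives the robot as it stands.
- The arm moves only by the tool send_rows, never from a script. Its argument "moves" is a list of rows, each a list of 3 entries, a list of its own where there are three numbers: the finger opening in m, from 0 to 0.0854, then the shift along the tool's x, y, z in m, then the turn, a rotation vector about the tool's x, y, z in rad. In form: [[jaw, [tx, ty, tz], [ax, ay, az]], ...]. A call has exactly 5 rows; each row is the pose to reach, as a shift and turn from the pose commanded when the call began, along the tool's axes at that moment; what a row does not reach only later rows make up. A row lasts 1/12 s, in which the tool goes at most 41.7 mm and 7.16 degrees, less where a joint would pass 70% of its speed; a pose out of reach is approached as far as the arm can. A call with a gripper value outside its range is refused whole. The fingers move at their own pace and stop on an object; "squeeze" is the grip in N (left out, the last holds). Time passes only in rows, so rows that repeat a pose let the fingers close, or fill a call up. It gives the time, the measured TCP pose, the force, the opening and the grip force at its end, in the units of the state.
- arm.observe(): the state, without advancing time (a new reading comes with each control period).
- optics.read_camera(name): name is "side" or "top"; returns a dict with "image" (480x640x3 uint8, red, green, blue), "fx", "fy", "cx", "cy" (pixels), "k1" (the pictures are not rectified: a ray, as slopes to the right and down, at radius r is drawn at 1 + k1 r^2 times it, then the intrinsics apply), "view" (4x4, takes a point from world to camera coordinates). Camera axes: x right, y up, looking along -z (the intrinsics and any distortion apply to the point x, -y, -z); pixel columns grow to the right and rows downward; lengths in m; the calibration is good to about 2 mm. A picture is of the moment at which its call begins. There is no depth.
- arm.sign_off(): hands the job in; it is judged then, once.
The state is a dict: "t": time; "joint_positions": joint angles; "joint_vel": joint speeds; "tau": joint torques, N m; "ee_pos": TCP position; "orientation": TCP orientation; "force": force on the tool from outside, world axes, zero at the start; "wrist_torque": the same for the moment, N m; "gripper_width": finger opening in m; "grip_force": force on a finger pad.
Only numpy, scipy, OpenCV 4.12 (cv2) and the standard library are available. Lean on these libraries where they do the work, as an engineer would, in place of code of your own. Each camera call takes 0.05 s, during which the arm holds its last target. There are 200 camera calls.

## Task

The beeswax block has to stay free of grease and finger marks. Take the spring tongs from their rest by the blue grips, with the jaws still open, close them on the yellow beeswax block on the wooden stand, and raise it with the tongs at least 6 cm above its post; the gripper itself must not touch the wax, and the other two pieces stay as they are on the stand. Finish while holding: the block still clamped in the raised tongs, nothing put down or let go.

Things in the scene. Friction and masses are not known exactly. Their poses are not given: they have to be found in the camera images.
- tongs_grip (a point): Steel spring tongs, blue grips, lying on edge, closing sideways; 216 x 22 mm high, 90 g. Point midway between the grips, half-way up, 51 mm above table, near the centre of mass. x: from hinge (100 mm behind) to jaws; z up; y the closing line. Grips run 30 mm each way along x; 45 mm wide over their outer faces when open, 34 mm on the wax. Carry open: close the gripper only 1-3 mm past first touch.
- tongs_jaws (a point): Midway between the black jaw pads (32 mm long, 22 mm high) of the open tongs, half-way up, 100 mm ahead of tongs_grip; same axes. Between the pads: 56 mm open, 34 on the wax, 24 shut; 74 mm outside when open. The frame belongs to the +y arm; only the other arm turns, so squeezing swings the true centre line by half the joint value to +y about the hinge.
- tongs_arm (a joint): How far the tongs are squeezed (rad): 0 fully open, about 0.11 closed on the wax block's 34 mm width, 0.16 fully shut. A spring opens them: 4 N on each grip begins to close them, 7.5 N closes them as far as the wax; a full squeeze shuts them.
- tongs: The tongs (the +y arm and the hinge, carrying the other arm); origin 11 mm below tongs_grip, same axes.
- moving_jaw: The jaw of the moving (-y) arm of the tongs; its origin lies on the hinge, 100 mm behind and 11 mm below tongs_grip.
- wax_center (a point): Centre of the yellow beeswax block, 52 mm long (its y) x 34 mm (its x) x 18 mm high, 30 g, lying on one of the three posts of the stand, its centre 59 mm above the table; its long y axis points away from the robot, within 0.06 rad of the stand's x.
- wax_block: The beeswax block; origin at the centre of its underside.
- stand: Fixed dark board 85 x 225 x 10 mm with three light wooden posts in a row along its y, 80 mm apart, each 42 (x) by 24 mm (y), top 50 mm above the table; narrower than the block, so jaws reach past its sides. Origin: centre of underside; x away from the robot. Which piece is on which post changes.
- plug_center (a point): Centre of the grey rubber plug, 56 mm long along the stand's x, 24 mm across, lying on another post; not to be disturbed.
- spool_center (a point): Centre of the wooden spool of brown thread, 36 mm across, 50 mm tall, standing on another post (top 100 mm above the table); not to be disturbed.
- tongs_rest: Wooden rest, fixed: foot 160 x 70 x 6 mm and two cross pieces that carry the tongs 40 mm above the table, 65 mm behind and 55 mm ahead of its origin (centre of underside; x along the tongs); between them 110 mm are free for the fingers. Lugs beside the tongs stand 12 mm higher: lift 20 mm before moving off.
Not all that is in view belongs to the job. What is shaped like the part that bears spool_center but grey or orange is not meant.

How it is judged:
By the outcome, as a careful person would: the job done as asked, in the order asked, and still so for the second after the job is handed in, while the arm keeps its last pose, push and grip.
It also fails if it takes over 45 s, if anything falls off the work surface, if the arm or the gripper's body presses on something with over 40 N, if the wrist force passes 120 N, or if a joint passes its speed limit or range.

## Working session

There is one attempt and no reset: what is moved stays moved. The work goes in short steps, Python scripts to look and compute and a tool call to move; the robot and the scene stay as the last step left them, time stands still between calls to the robot, and variables do not carry over. Pictures are saved under pics/ and viewed, at most 12 in all, crops included, and the job is handed in when it is done.

Besides the shell and the picture viewer there is one more tool, called as name([rows], argument=value, ...), one row to a line, values as JSON. send_rows: Moves the arm, as the interface text tells. Its arguments: {"type":"object","properties":{"moves":{"type":"array"},"squeeze":{"type":"number"}},"required":["moves"]}

```bash
mkdir -p pics; cat > h.py <<'E'
import numpy as np, cv2
from station import arm, optics
def snap(n,f):
    c=optics.read_camera(n); cv2.imwrite('pics/'+f,c['image'][:,:,::-1]); 
    np.savez('pics/'+f+'.npz',**c); return c
def ray(c,u,v):
    xd=(u-c['cx'])/c['fx'];yd=(v-c['cy'])/c['fy']
    x,y=xd,yd
    for _ in range(30):
        s=1+c['k1']*(x*x+y*y); x,y=xd/s,yd/s
    V=np.array(c['view']);R=V[:3,:3]
    return -R.T@V[:3,3], R.T@np.array([x,-y,-1])
def at(c,u,v,z):
    o,d=ray(c,u,v); return o+d*(z-o[2])/d[2]
def proj(c,p):
    q=np.array(c['view'])@np.append(p,1); x,y=q[0]/-q[2],-q[1]/-q[2]
    s=1+c['k1']*(x*x+y*y); return np.array([c['cx']+c['fx']*x*s,c['cy']+c['fy']*y*s])
def load(f): return {k:v for k,v in np.load('pics/'+f+'.npz').items()}
E
python3 - <<'E'
from h import *
a=snap('top','t1.png');b=snap('side','s1.png')
for c in(a,b): print(np.round(ray(c,c['cx'],c['cy']),3).tolist(),c['fx'],c['k1'])
print(arm.observe())
E
```

```text
[[0.493, 0.228, 0.912], [0.057, -0.004, -0.998]] 560.894073251167 -0.1009412881930899
[[0.467, -0.496, 0.555], [0.119, 0.838, -0.533]] 507.56694522139765 -0.13607392454966158
{'t': 0.1, 'joint_positions': array([ 1.16772206e+00,  3.78034996e-01,  7.97700347e-02,  1.27440519e+00,
       -1.20250576e-05,  1.46046713e+00]), 'joint_vel': array([ 0.00037435, -0.00053733,  0.00361619,  0.00015072,  0.00121326,
       -0.00091396]), 'tau': array([ 6.42728974e-04, -4.64694142e+01,  2.70581067e+01,  1.19810138e-02,
       -2.01609096e-04,  1.19938107e-06]), 'ee_pos': array([0.16569752, 0.54994377, 0.20463275]), 'orientation': array([-3.13972890e+00, -1.94365762e-04,  2.84884741e+00]), 'force': array([0.19255281, 0.29467576, 0.26571206]), 'wrist_torque': array([ 0.03652857,  0.01698468, -0.01706119]), 'grip_force': 0.0, 'gripper_width': 0.08533939215846228}
```

View pics/t1.png

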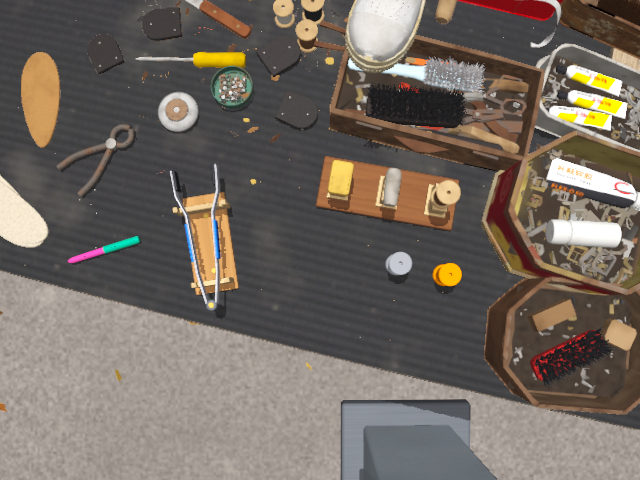

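View pics/s1.png

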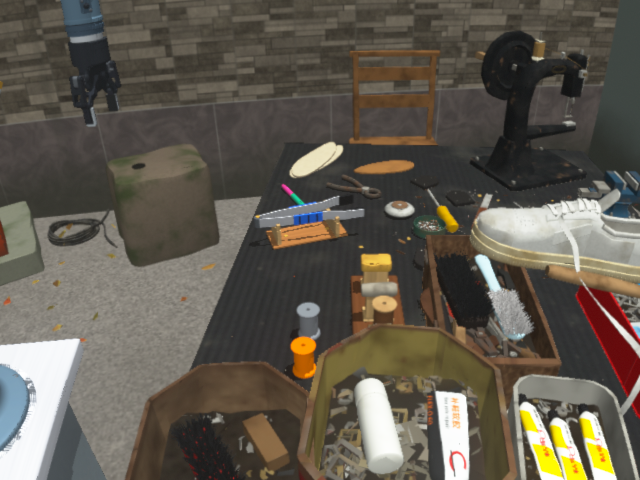

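The top view shows the tongs, with the hinge at about (211,304), blue grips at (190,245) and (215,245), and black jaws at (175,180) and (215,170). The stand carries the wax at (341,178), the plug at (391,187) and the spool at (445,194). The grey (399,264) and orange (447,274) spools are decoys. The brown-thread spool is the one on the stand, as described. I'll confirm with one enlarged crop.

```bash
python3 - <<'E'
from h import *
c=load('t1.png');im=c['image'][:,:,::-1]
a=cv2.resize(im[150:320,160:245],None,fx=3.5,fy=3.5,interpolation=cv2.INTER_CUBIC)
b=cv2.resize(im[145:240,310:470],None,fx=3,fy=3,interpolation=cv2.INTER_CUBIC)
o=np.zeros((600,800,3),np.uint8);o[:a.shape[0],:a.shape[1]]=a;o[:b.shape[0],310:310+b.shape[1]]=b
s=load('s1.png')['image'][:,:,::-1][185:255,245:375];s=cv2.resize(s,None,fx=3.5,fy=3.5,interpolation=cv2.INTER_CUBIC)
o[300:300+s.shape[0],310:310+s.shape[1]]=s
cv2.imwrite('pics/c1.png',o)
h=cv2.cvtColor(im,cv2.COLOR_BGR2HSV)
def comps(m,z,box):
    k=np.zeros(m.shape,np.uint8);k[box[1]:box[3],box[0]:box[2]]=m[box[1]:box[3],box[0]:box[2]]
    n,l,st,ce=cv2.connectedComponentsWithStats(k.astype(np.uint8))
    for i in range(1,n):
        if st[i,4]>25:
            pts=np.argwhere(l==i)[:,::-1].astype(float)
            w=np.array([at(c,u,v,z)[:2] for u,v in pts]).astype(np.float32)
            r=cv2.minAreaRect(w); print(st[i],ce[i].round(1),np.round(w.mean(0),4),np.round(r[0],4),np.round(r[1],4),round(r[2],1))
print('blue');comps((h[...,0]>100)&(h[...,0]<125)&(h[...,1]>150)&(h[...,2]>80),.062,(160,150,245,320))
print('yel');comps((h[...,0]>20)&(h[...,0]<32)&(h[...,1]>150)&(h[...,2]>170),.068,(310,145,370,220))
print('hinge etc')
for n,u,v,z in[('hinge',211,304,.062),('rest',209,243,0.006)]:print(n,at(c,u,v,z).round(4))
for u,v in[(324,157),(461,178),(317,207),(452,228)]:print(at(c,u,v,.01).round(4))
E
```

```text
blue
[214 219   6  40 121] [216.5 239. ] [0.564  0.3903] [0.5647 0.3903] [0.0602 0.0051] 5.4
[184 224   9  38  79] [188.2 242.3] [0.5588 0.4338] [0.5586 0.4337] [0.0582 0.0033] 11.3
yel
[328 160  26  35 523] [340.4 179.8] [0.6539 0.2016] [0.6583 0.2015] [0.0326 0.0505] 80.2
hinge etc
hinge [0.465  0.3976 0.062 ]
rest [0.562  0.4132 0.006 ]
[0.7026 0.2265 0.01  ]
[0.669  0.0022 0.01  ]
[0.6203 0.2377 0.01  ]
[0.5867 0.0185 0.01  ]
```

View pics/c1.png

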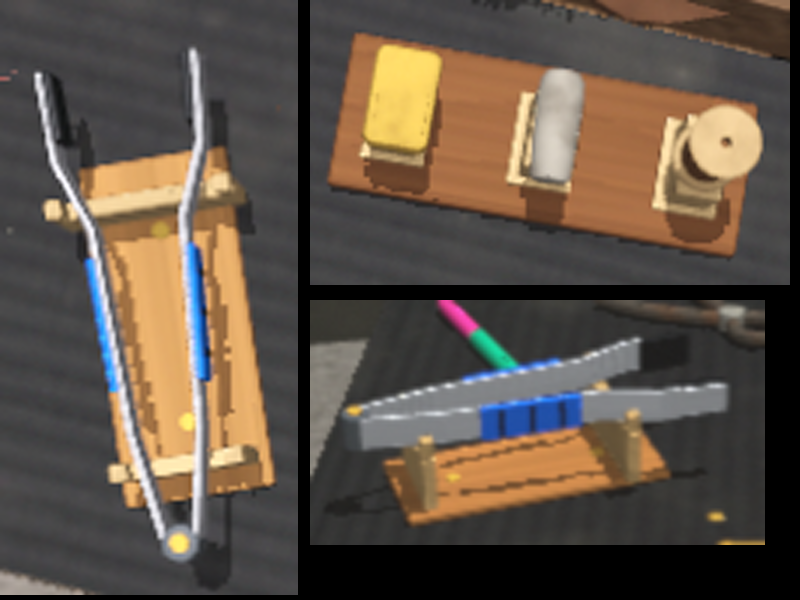

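send_rows([
  [0.0854,[-0.04,-0.002,0],[0,0,-0.09]],
  [0.0854,[-0.08,-0.004,0],[0,0,-0.18]],
  [0.0854,[-0.12,-0.006,0],[0,0,-0.27]],
  [0.0854,[-0.16,-0.007,0],[0,0,-0.36]],
  [0.0854,[-0.2,-0.0085,0],[0,0,-0.44]],
], squeeze=20)

```text
t: 0.52
ee_pos: [0.3562, 0.4837, 0.2051]
orientation: [-3.141, -0.001, -2.99]
force: [0.4, 1.2, -0.4]
gripper_width: 0.0853
grip_force: 0.0
```

```bash
cat >> h.py <<'E'
from scipy.spatial.transform import Rotation as Ro
def rel(p,tyaw):
    "shift and turn in tool axes from measured pose to TCP p, tool y = tongs y"
    s=arm.observe();R=Ro.from_euler('xyz',s['orientation'])
    T=Ro.from_euler('xyz',[np.pi,0,tyaw+np.pi])
    print('t',s['t'],'pos',s['ee_pos'].round(4),'tongyaw',round((s['orientation'][2])%(2*np.pi)-np.pi,4),'F',s['force'].round(2),'w',round(s['gripper_width'],4),'g',round(s['grip_force'],2))
    print('rel',R.inv().apply(np.array(p)-s['ee_pos']).round(4),(R.inv()*T).as_rotvec().round(4))
E
python3 - <<'E'
from h import *
c=load('t1.png')
L=lambda x,y:(160+x/3.5,150+y/3.5)
for x,y in[(179,543),(40,73),(193,50)]:print(at(c,*L(x,y),.062).round(4))
rel([.563,.412,.12],.147)
E
```

```text
[0.4633 0.3973 0.062 ]
[0.6694 0.4621 0.062 ]
[0.6793 0.3942 0.062 ]
t 0.5167 pos [0.3562 0.4837 0.2051] tongyaw 0.152 F [ 0.44  1.25 -0.36] w 0.0853 g 0.0
rel [-0.1936 -0.1021  0.085 ] [-0.0004 -0.0007  0.005 ]
```

send_rows([
  [0.0854,[-0.03,-0.018,0.015],[0,0,0]],
  [0.0854,[-0.06,-0.036,0.03],[0,0,0]],
  [0.0854,[-0.09,-0.054,0.04],[0,0,0]],
  [0.0854,[-0.12,-0.07,0.05],[0,0,0]],
  [0.0854,[-0.15,-0.082,0.06],[0,0,0.005]],
])

```text
t: 0.93
ee_pos: [0.5166, 0.4238, 0.1444]
orientation: [-3.141, -0.001, -3.001]
force: [0.2, 0.3, -0.3]
gripper_width: 0.0856
grip_force: 0.0
```

```bash
python3 -c "
from h import *
rel([.5625,.412,.12],.146)"
```

```text
t 0.9333 pos [0.5166 0.4238 0.1444] tongyaw 0.1411 F [ 0.17  0.34 -0.3 ] w 0.0856 g 0.0
rel [-0.0438 -0.0181  0.0243] [-0.0008 -0.0013 -0.0049]
```

send_rows([
  [0.0854,[-0.02,-0.009,0.012],[0,0,0]],
  [0.0854,[-0.04,-0.0165,0.024],[0,0,-0.005]],
  [0.0854,[-0.043,-0.017,0.024],[0,0,-0.005]],
  [0.0854,[-0.043,-0.017,0.024],[0,0,-0.005]],
  [0.0854,[-0.043,-0.017,0.024],[0,0,-0.005]],
])

```text
t: 1.35
ee_pos: [0.5596, 0.415, 0.1214]
orientation: [3.141, -0.001, -2.994]
force: [0.0, 0.3, -0.0]
gripper_width: 0.0851
grip_force: 0.0
```

```bash
python3 - <<'E'
from h import *
rel([.5625,.412,.045],.146)
snap('side','s2.png');c=load('s2.png')['image'][100:290,220:420,::-1]
t=snap('top','t2.png')['image'][140:330,140:290,::-1]
o=np.zeros((600,800,3),np.uint8)
a=cv2.resize(c,(421,400));b=cv2.resize(t,(370,468));o[:400,:421]=a;o[:468,425:795]=b
cv2.imwrite('pics/c2.png',o)
E
```

```text
t 1.35 pos [0.5596 0.415  0.1214] tongyaw 0.1472 F [ 0.04  0.35 -0.03] w 0.0851 g 0.0
rel [-0.0025 -0.0034  0.0764] [ 0.0002 -0.0012  0.0012]
```

View pics/c2.png

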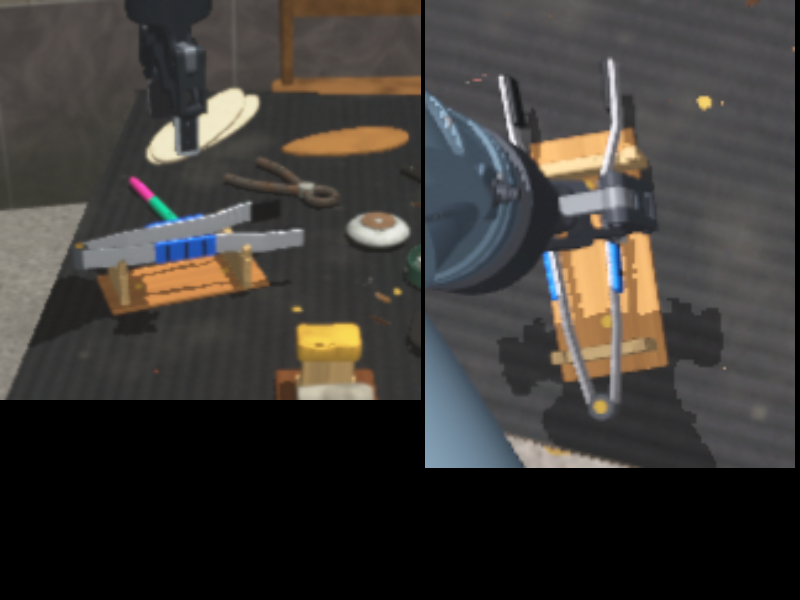

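The fingers hang over the grips, with the tongs undisturbed at (600,405)→(560,80) in the crop. I'll check the grip point against the side view before descending.

```bash
python3 - <<'E'
from h import *
c=load('s1.png');im=np.ascontiguousarray(c['image'][:,:,::-1]);h=cv2.cvtColor(im,cv2.COLOR_BGR2HSV)
m=((h[...,0]>100)&(h[...,0]<125)&(h[...,1]>150)&(h[...,2]>80))[200:232,280:345]
n,l,st,ce=cv2.connectedComponentsWithStats(m.astype(np.uint8));print(st[1:],ce[1:]+[280,200])
y=.146;X=np.array([np.cos(y),np.sin(y),0]);Y=np.array([-np.sin(y),np.cos(y),0]);g=np.array([.5625,.412,.051])
print('pred grip face',proj(c,g-.0225*Y),'corners',[proj(c,g-.0225*Y+a*X+[0,0,b]).round(1).tolist() for a in(-.03,.03) for b in(-.011,.011)],'hinge top',proj(c,g-.1*X+[0,0,.011]))
s=h; m2=((h[...,0]>20)&(h[...,0]<32)&(h[...,1]>150)&(h[...,2]>120))[245:290,350:400];p=np.argwhere(m2);print('wax bbox',p.min(0)[::-1]+[350,245],p.max(0)[::-1]+[350,245])
wx=np.array([.6583,.2015,.059]);a=-.171;X=np.array([np.cos(a),np.sin(a),0]);Y=np.array([-np.sin(a),np.cos(a),0])
q=np.array([proj(c,wx+i*.026*X+j*.017*Y+[0,0,k*.009]) for i in(-1,1) for j in(-1,1) for k in(-1,1)]);print('pred',q.min(0),q.max(0))
rel([.5625,.412,.045],.146)
E
```

```text
[[ 23   2  13   3  16]
 [  9   5  13   3  15]
 [ 14  12  28  13 240]] [[309.         202.8125    ]
 [294.93333333 205.53333333]
 [307.4375     217.7       ]]
pred grip face [308.38543351 218.01490564] corners [[294.2, 225.2], [293.7, 215.7], [322.7, 220.3], [322.5, 210.9]] hinge top [256.97888955 216.14516353]
wax bbox [360 246] [390 265]
pred [360.13881772 252.22453885] [392.1578053  272.30102554]
t 1.45 pos [0.5595 0.4157 0.1225] tongyaw 0.1485 F [-0.1   0.59 -0.33] w 0.0852 g 0.0
rel [-0.0024 -0.0042  0.0775] [0.0007 0.0006 0.0025]
```

send_rows([
  [0.0854,[-0.0025,-0.004,0.015],[0,0,0]],
  [0.0854,[-0.0025,-0.004,0.03],[0,0,0]],
  [0.0854,[-0.0025,-0.004,0.04],[0,0,0]],
  [0.0854,[-0.0025,-0.004,0.045],[0,0,0]],
  [0.0854,[-0.0025,-0.004,0.045],[0,0,0]],
])

```text
t: 1.87
ee_pos: [0.5619, 0.4112, 0.0755]
orientation: [-3.141, -0.002, -2.993]
force: [-0.1, 0.2, -0.3]
gripper_width: 0.0855
grip_force: 0.0
```

```bash
python3 -c "
from h import *
rel([.5625,.412,.044],.146)"
```

```text
t 1.8667 pos [0.5619 0.4112 0.0755] tongyaw 0.1482 F [-0.1   0.17 -0.31] w 0.0855 g 0.0
rel [-0.0008  0.0007  0.0315] [-0.0007 -0.0022  0.0022]
```

send_rows([
  [0.0854,[-0.0008,0.0005,0.012],[0,0,0.002]],
  [0.0854,[-0.0008,0.0005,0.024],[0,0,0.002]],
  [0.0854,[-0.0008,0.0005,0.031],[0,0,0.002]],
  [0.075,[-0.0008,0.0005,0.032],[0,0,0.002]],
  [0.06,[-0.0008,0.0005,0.032],[0,0,0.002]],
])

```text
t: 2.28
ee_pos: [0.5637, 0.4117, 0.044]
orientation: [-3.141, -0.001, -2.996]
force: [1.1, -0.2, 0.2]
gripper_width: 0.0646
grip_force: 0.0
```

send_rows([
  [0.055,[0,0,0],[0,0,0]],
  [0.052,[0,0,0],[0,0,0]],
  [0.05,[0,0,0],[0,0,0]],
  [0.049,[0,0,0],[0,0,0]],
  [0.048,[0,0,0],[0,0,0]],
])

```text
t: 2.7
ee_pos: [0.5644, 0.412, 0.0449]
orientation: [3.141, 0.001, -2.996]
force: [0.2, -0.2, 0.4]
gripper_width: 0.0478
grip_force: 0.0
```

```bash
python3 - <<'E'
from h import *
rel([.5625,.412,.044],.146)
c=snap('side','s3.png')['image'][150:260,230:380,::-1]
cv2.imwrite('pics/c3.png',cv2.resize(c,None,fx=5,fy=5,interpolation=cv2.INTER_CUBIC))
E
```

```text
t 2.7 pos [0.5644 0.412  0.0449] tongyaw 0.1452 F [ 0.2  -0.18  0.43] w 0.0478 g 0.0
rel [0.0019 0.0002 0.0009] [ 0.0004  0.0007 -0.0008]
```

View pics/c3.png

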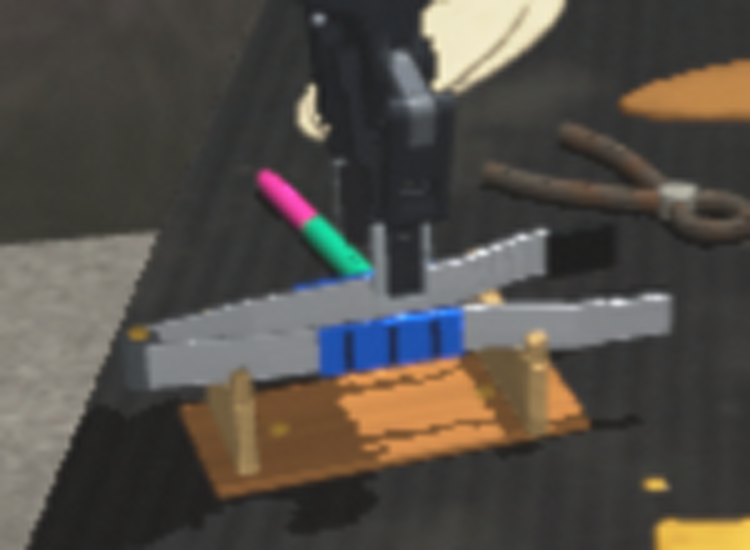

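The near finger doesn't cover the near blue grip as expected: its tip is at about (405,290) in the crop, above the grip. I'll compare with projections.

```bash
python3 - <<'E'
from h import *
c=load('s3.png')
y=.146;X=np.array([np.cos(y),np.sin(y),0]);Y=np.array([-np.sin(y),np.cos(y),0]);p=np.array([.5644,.412,.045])
f=lambda q:((proj(c,q)-[230,150])*5).round(0).tolist()
for s in(-1,1):
  print(s,[f(p+s*d*Y+a*X+[0,0,z]) for d in(.024,.034) for a in (-.011,.011) for z in(-.014,.02)])
print(f([.5625,.412,.051]-.0225*Y))
c=load('s2.png');p=np.array([.5596,.415,.1214]);f=lambda q:((proj(c,q)-[220,100])*2.105).round(0).tolist()
for s in(-1,1):print(s,[f(p+s*.045*Y+a*X+[0,0,z]) for a in (-.011,.011) for z in(-.014,.02)])
o=[snap('top','t3.png')['image'][140:330,140:290,::-1],load('s3.png')['image'][100:250,200:400,::-1]]
v=np.zeros((600,800,3),np.uint8);v[:570,:450]=cv2.resize(o[0],(450,570),interpolation=cv2.INTER_CUBIC);v[:262,450:800]=cv2.resize(o[1],(350,262));cv2.imwrite('pics/c4.png',v)
E
```

```text
-1 [[373.0, 389.0], [370.0, 315.0], [425.0, 380.0], [423.0, 307.0], [380.0, 401.0], [377.0, 327.0], [432.0, 391.0], [430.0, 318.0]]
1 [[343.0, 334.0], [339.0, 262.0], [393.0, 325.0], [390.0, 254.0], [337.0, 323.0], [333.0, 252.0], [387.0, 314.0], [384.0, 244.0]]
[392.0, 340.0]
-1 [[175.0, 207.0], [174.0, 173.0], [199.0, 203.0], [198.0, 170.0]]
1 [[151.0, 167.0], [150.0, 135.0], [173.0, 164.0], [171.0, 132.0]]
```

View pics/c4.png

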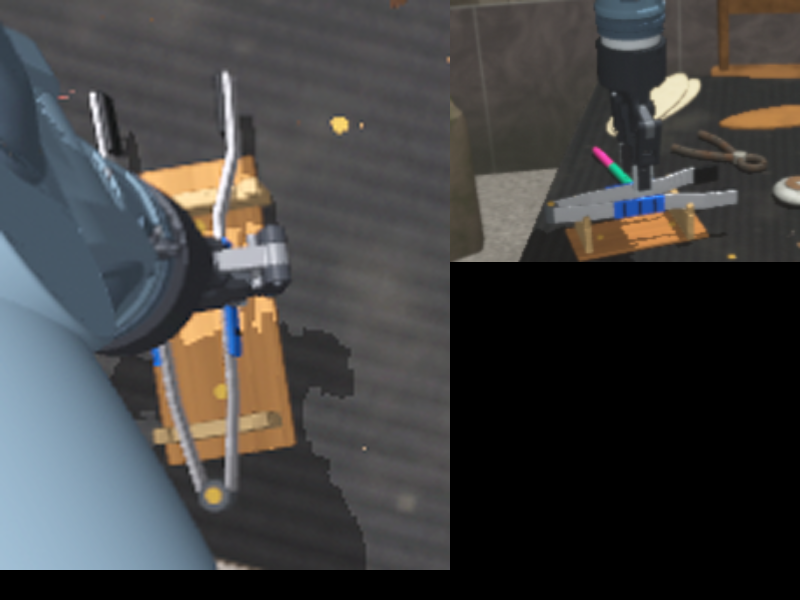

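```bash
python3 - <<'E'
from h import *
y=-.293;X=np.array([np.cos(y),np.sin(y),0]);Y=np.array([-np.sin(y),np.cos(y),0])
c=load('s1.png');p=np.array([.1657,.55,.2046])
for s in(-1,1):print(s,[proj(c,p+s*.0427*Y+a*X+[0,0,z]).round(0).tolist() for a in (-.011,.011) for z in(-.014,-.001,.02,.06)])
c=load('t3.png')
f=lambda q:((proj(c,q)-[140,140])*3).round(0).tolist()
y=.146;X=np.array([np.cos(y),np.sin(y),0]);Y=np.array([-np.sin(y),np.cos(y),0]);p=np.array([.5644,.412,.045])
for dz in(0,.04):print(dz,[f(p+[0,0,dz]-d*Y+[0,0,z]) for d in(.024,.05) for z in(0,.05)])
v=np.zeros((600,800,3),np.uint8);a=load('s1.png')['image'][50:150,30:150,::-1];v[:583,:700]=cv2.resize(a,(700,583),interpolation=cv2.INTER_CUBIC);cv2.imwrite('pics/c5.png',v)
E
```

```text
-1 [[93.0, 149.0], [92.0, 143.0], [89.0, 134.0], [85.0, 115.0], [103.0, 149.0], [101.0, 143.0], [99.0, 134.0], [95.0, 114.0]]
1 [[113.0, 134.0], [112.0, 129.0], [110.0, 119.0], [106.0, 101.0], [122.0, 134.0], [121.0, 129.0], [119.0, 119.0], [115.0, 101.0]]
0 [[240.0, 292.0], [221.0, 283.0], [289.0, 285.0], [273.0, 276.0]]
0.04 [[225.0, 285.0], [204.0, 275.0], [277.0, 277.0], [259.0, 267.0]]
```

View pics/c5.png

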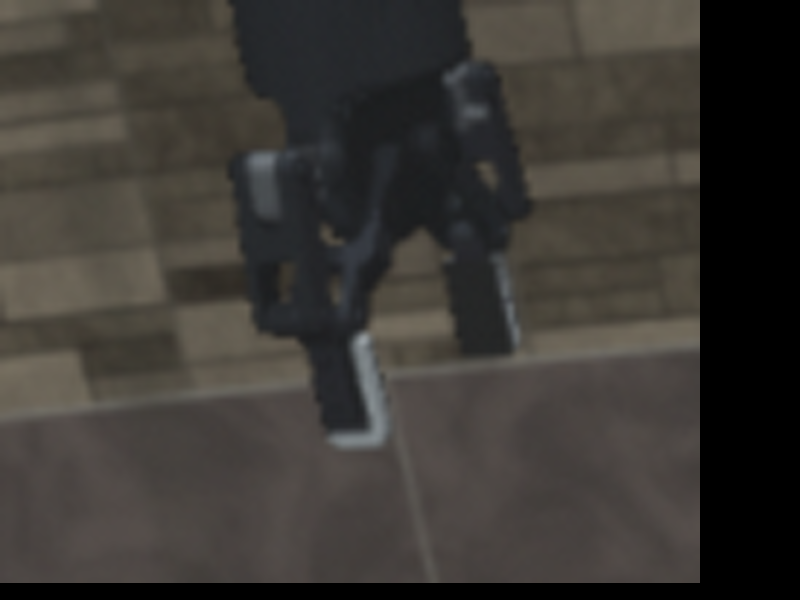

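```bash
python3 - <<'E'
from h import *
def tri(a,b):
    (o1,d1),(o2,d2)=a,b;A=np.c_[d1,-d2];s,_,_,_=np.linalg.lstsq(A,o2-o1,rcond=None)
    p,q=o1+s[0]*d1,o2+s[1]*d2;print(((p+q)/2).round(4),'gap',np.linalg.norm(p-q).round(4))
tri(ray(load('t3.png'),230.7,222.7),ray(load('s3.png'),313,170))
tri(ray(load('t1.png'),211.1,305),ray(load('s1.png'),245+43/3.5,185+112/3.5))
# wax top corners / centre
c=load('s1.png');print(ray(c,92,126),at(load('s1.png'),375,257,.068))
for n in('t3.png','s3.png'):
  v=load(n); 
v=load('t3.png');print(np.round(v['view'],3)-np.round(load('t1.png')['view'],3)==0)
# finger tip (near) constrained to plane of finger: y offset known -> solve x,z
s=load('s3.png');o,d=ray(s,230+402/5,150+290/5)
y=.146;Y=np.array([-np.sin(y),np.cos(y),0]);p=np.array([.5644,.412,.045])
for off in(-.03,0,.03):
  t=((p+off*Y-o)@Y)/(d@Y);print(off,(o+t*d).round(4))
E
```

```text
[0.5748 0.3504 0.1732] gap 0.003
[0.4637 0.3978 0.0598] gap 0.0005
(array([ 0.46724596, -0.49569641,  0.55545851]), array([-0.32377198,  1.0336933 , -0.32363437])) [0.65721732 0.20426076 0.068     ]
[[ True  True  True  True]
 [ True  True  True  True]
 [ True  True  True  True]
 [ True  True  True  True]]
-0.03 [0.5697 0.3825 0.0774]
0 [0.5734 0.4133 0.0606]
0.03 [0.577  0.4442 0.0438]
```

Both cameras put the fingertips at z≈0.077, not 0.031, while their xy is right. I'll close gently to 43 mm, which is harmless either way, to see whether the pads meet the grips.

send_rows([
  [0.047,[0,0,0],[0,0,0]],
  [0.046,[0,0,0],[0,0,0]],
  [0.045,[0,0,0],[0,0,0]],
  [0.044,[0,0,0],[0,0,0]],
  [0.0435,[0,0,0],[0,0,0]],
])

```text
t: 3.22
ee_pos: [0.5641, 0.4119, 0.0445]
orientation: [3.142, -0.0, -2.996]
force: [-0.7, -0.5, -0.8]
gripper_width: 0.0433
grip_force: 0.0
```

send_rows([
  [0.0425,[0,0,0],[0,0,0]],
  [0.042,[0,0,0],[0,0,0]],
  [0.042,[0,0,0],[0,0,0]],
  [0.042,[0,0,0],[0,0,0]],
  [0.042,[0,0,0],[0,0,0]],
])

```text
t: 3.63
ee_pos: [0.5642, 0.4119, 0.0445]
orientation: [3.141, 0.0, -2.996]
force: [-1.4, -0.4, 0.6]
gripper_width: 0.0421
grip_force: 0.0
```

No contact at 42 mm, so the real fingers sit about 45 mm higher than the stated TCP suggests. I'll reopen, descend part way and re-measure.

send_rows([
  [0.06,[0,0,0],[0,0,0]],
  [0.08,[0,0,0],[0,0,0]],
  [0.0854,[0,0,0],[0,0,0]],
  [0.0854,[0,0,0],[0,0,0]],
  [0.0854,[0,0,0],[0,0,0]],
])

```text
t: 4.05
ee_pos: [0.5642, 0.4119, 0.0445]
orientation: [3.142, 0.0, -2.996]
force: [-0.1, -0.1, 1.0]
gripper_width: 0.085
grip_force: 0.0
```

send_rows([
  [0.0854,[0.001,0,0.006],[0,0,0]],
  [0.0854,[0.001,0,0.012],[0,0,0]],
  [0.0854,[0.001,0,0.018],[0,0,0]],
  [0.0854,[0.001,0,0.024],[0,0,0]],
  [0.0854,[0.001,0,0.03],[0,0,0]],
])

```text
t: 4.47
ee_pos: [0.5628, 0.4115, 0.0134]
orientation: [-3.141, -0.001, -2.996]
force: [-0.7, -0.2, 0.7]
gripper_width: 0.0852
grip_force: 0.0
```

```bash
python3 - <<'E'
from h import *
rel([.5632,.412,.0],.146)
c=snap('side','s4.png')
v=cv2.resize(c['image'][150:250,240:370,::-1],None,fx=6,fy=6,interpolation=cv2.INTER_CUBIC);cv2.imwrite('pics/c6.png',v)
E
```

```text
t 4.4667 pos [0.5628 0.4115 0.0134] tongyaw 0.1452 F [-0.71 -0.19  0.67] w 0.0852 g 0.0
rel [-0.0005  0.0004  0.0134] [-0.0003 -0.0009 -0.0008]
```

View pics/c6.png

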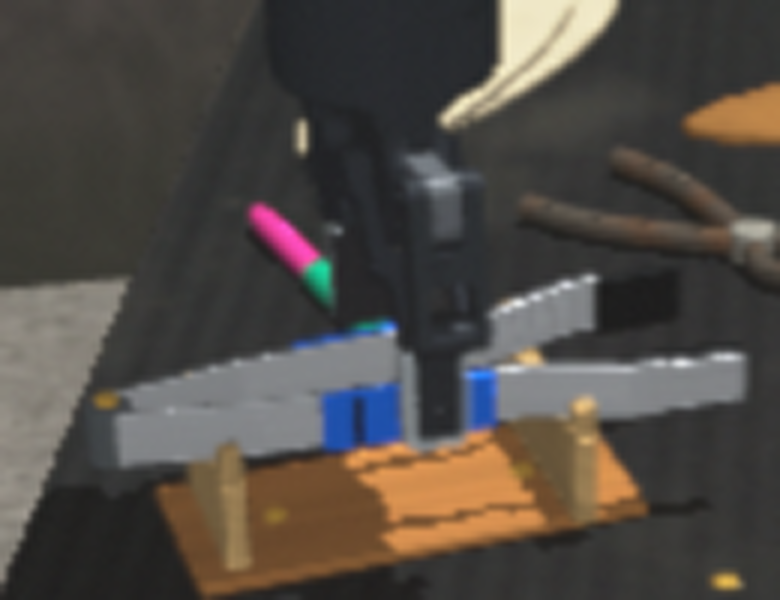

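Now the near finger straddles the near grip, with its tip at (435,445) in the crop.

```bash
python3 - <<'E'
from h import *
s=load('s4.png');o,d=ray(s,240+435/6,150+445/6)
y=.146;Y=np.array([-np.sin(y),np.cos(y),0]);X=np.array([Y[1],-Y[0],0]);p=np.array([.5628,.4115,.0134])
for off in(-.043,-.05,-.055):
  t=((p+off*Y-o)@Y)/(d@Y);q=o+t*d;print(off,q.round(4),'along X',((q-p)@X).round(4))
E
```

```text
-0.043 [0.5712 0.3693 0.0478] along X 0.0022
-0.05 [0.5704 0.3621 0.052 ] along X 0.0003
-0.055 [0.5697 0.3569 0.055 ] along X -0.0011
```

send_rows([
  [0.0854,[0,0,0.005],[0,0,0]],
  [0.0854,[0,0,0.01],[0,0,0]],
  [0.075,[0,0,0.0125],[0,0,0]],
  [0.065,[0,0,0.0125],[0,0,0]],
  [0.055,[0,0,0.0125],[0,0,0]],
])

```text
t: 4.93
ee_pos: [0.5631, 0.4117, 0.0019]
orientation: [-3.142, -0.0, -2.996]
force: [0.2, 0.6, -0.8]
gripper_width: 0.0555
grip_force: 0.0
```

send_rows([
  [0.05,[0,0,0],[0,0,0]],
  [0.048,[0,0,0],[0,0,0]],
  [0.047,[0,0,0],[0,0,0]],
  [0.046,[0,0,0],[0,0,0]],
  [0.046,[0,0,0],[0,0,0]],
])

```text
t: 5.35
ee_pos: [0.5635, 0.4123, 0.0027]
orientation: [3.141, 0.001, -2.996]
force: [-1.1, 1.1, 1.3]
gripper_width: 0.046
grip_force: 3.9
```

send_rows([
  [0.0455,[0,0,0],[0,0,0]],
  [0.045,[0,0,0],[0,0,0]],
  [0.0445,[0,0,0],[0,0,0]],
  [0.044,[0,0,0],[0,0,0]],
  [0.044,[0,0,0],[0,0,0]],
])

```text
t: 5.77
ee_pos: [0.5638, 0.4121, 0.0029]
orientation: [3.141, 0.001, -2.996]
force: [-0.4, 1.3, 6.0]
gripper_width: 0.0441
grip_force: 6.4
```

send_rows([
  [0.0438,[0,0,-0.003],[0,0,0]],
  [0.0435,[0,0,-0.008],[0,0,0]],
  [0.0435,[0,0,-0.014],[0,0,0]],
  [0.0435,[0,0,-0.021],[0,0,0]],
  [0.0435,[0,0,-0.03],[0,0,0]],
])

```text
t: 6.18
ee_pos: [0.5627, 0.4113, 0.032]
orientation: [-3.141, -0.001, -2.996]
force: [0.6, 1.0, -0.8]
gripper_width: 0.0436
grip_force: 4.4
```

send_rows([
  [0.0435,[0,0,-0.01],[0,0,0]],
  [0.0435,[0,0,-0.02],[0,0,0]],
  [0.0435,[0,0,-0.03],[0,0,0]],
  [0.0435,[0,0,-0.04],[0,0,0]],
  [0.0435,[0,0,-0.045],[0,0,0]],
])

```text
t: 6.6
ee_pos: [0.5641, 0.4123, 0.0794]
orientation: [3.14, 0.003, -2.996]
force: [0.0, 0.2, -0.3]
gripper_width: 0.0442
grip_force: 4.4
```

```bash
python3 - <<'E'
from h import *
rel([.56,.2185,.08],-.171)
c=snap('side','s5.png');t=snap('top','t5.png')
v=np.zeros((600,800,3),np.uint8)
v[:440,:480]=cv2.resize(c['image'][130:240,240:360,::-1],None,fx=4,fy=4,interpolation=cv2.INTER_CUBIC)
v[:570,480:780]=cv2.resize(t['image'][130:320,150:250,::-1],None,fx=3,fy=3,interpolation=cv2.INTER_CUBIC)
cv2.imwrite('pics/c7.png',v)
E
```

```text
t 6.6 pos [0.5641 0.4123 0.0794] tongyaw 0.1452 F [ 0.    0.22 -0.33] w 0.0442 g 4.37
rel [ 0.0321 -0.1912 -0.0008] [0.0015 0.0024 0.3162]
```

View pics/c7.png

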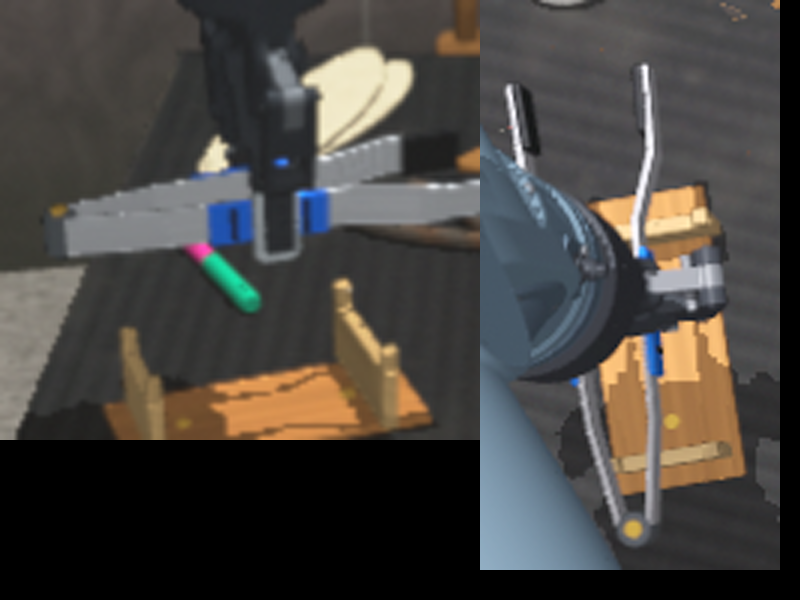

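Tongs are lifted level and still open. Their hinge is at (633,528) and jaw tips at (512,85) and (642,66) in the crop. I'll work out how the tongs sit in the tool and where the TCP must go for the wax.

```bash
cat >> h.py <<'E'
WAX=np.array([.6583,.2015]);WY=-.171
def tongpose(c,hinge,l,r,zt):
    P=[at(c,*q,zt)[:2] for q in(hinge,l,r)];m=(P[1]+P[2])/2;v=m-P[0]
    print('hinge',P[0].round(4),'tipmid',m.round(4),'gap',np.linalg.norm(P[1]-P[2]).round(4),'len',np.linalg.norm(v).round(4),'yaw',np.arctan2(v[1],v[0]).round(4))
    return P[0],np.arctan2(v[1],v[0])
E
python3 - <<'E'
from h import *
c=load('t5.png')
for z in(.132,.139,.146):
    h,y=tongpose(c,(201,306),(160.7,158.3),(204,152),z)
s=load('s5.png');print([at(s,240+56/4,130+211/4,z).round(4).tolist() for z in(.132,.139,.146)])
h,y=tongpose(c,(201,306),(160.7,158.3),(204,152),.139)
tcp=np.array([.5641,.4123]);ty=.1452
d=h-tcp;R=lambda a:np.array([[np.cos(a),-np.sin(a)],[np.sin(a),np.cos(a)]])
hl=R(-ty)@d; print('hinge in tongs-aligned tool frame',hl.round(4),'rel yaw',round(y-ty,4))
T=WY-(y-ty); j=hl+R(y-ty)@np.array([.2,0]); g=WAX-R(T)@j
print('target tcp',g.round(4),'yaw',round(T,4)); rel([*g,.08],T)
E
```

```text
hinge [0.4645 0.3976] tipmid [0.6775 0.4277] gap 0.0626 len 0.2151 yaw 0.1408
hinge [0.4648 0.396 ] tipmid [0.6758 0.4259] gap 0.0621 len 0.2131 yaw 0.1408
hinge [0.4651 0.3945] tipmid [0.6742 0.4241] gap 0.0615 len 0.2112 yaw 0.1408
[[0.4641, 0.4052, 0.132], [0.4642, 0.3903, 0.139], [0.4642, 0.3754, 0.146]]
hinge [0.4648 0.396 ] tipmid [0.6758 0.4259] gap 0.0621 len 0.2131 yaw 0.1408
hinge in tongs-aligned tool frame [-0.1006 -0.0017] rel yaw -0.0044
target tcp [0.5607 0.2205] yaw -0.1666
t 6.7 pos [0.5642 0.4124 0.0789] tongyaw 0.1452 F [ 0.97  0.24 -0.43] w 0.0436 g 4.37
rel [ 0.0312 -0.1893 -0.0014] [0.0017 0.0026 0.3118]
```

send_rows([
  [0.0435,[0.003,-0.018,0],[0,0,0.03]],
  [0.0435,[0.006,-0.037,0],[0,0,0.06]],
  [0.0435,[0.009,-0.055,0],[0,0,0.09]],
  [0.0435,[0.012,-0.074,0],[0,0,0.12]],
  [0.0435,[0.015,-0.093,0],[0,0,0.15]],
])

```text
t: 7.12
ee_pos: [0.5612, 0.3166, 0.0763]
orientation: [-3.141, -0.001, 3.136]
force: [0.6, 0.8, -0.7]
gripper_width: 0.0439
grip_force: 4.4
```

send_rows([
  [0.0435,[0.0,-0.019,0],[0,0,0.03]],
  [0.0435,[0.0,-0.038,0],[0,0,0.06]],
  [0.0435,[0,-0.057,0],[0,0,0.09]],
  [0.0435,[0,-0.076,0],[0,0,0.12]],
  [0.0435,[0,-0.094,0],[0,0,0.155]],
])

```text
t: 7.53
ee_pos: [0.5607, 0.2224, 0.0764]
orientation: [-3.141, -0.001, 2.98]
force: [0.2, -0.1, -0.9]
gripper_width: 0.0436
grip_force: 4.4
```

send_rows([
  [0.0435,[0,0,0.01],[0,0,0.005]],
  [0.0435,[0,0,0.02],[0,0,0.008]],
  [0.0435,[0,0,0.02],[0,0,0.008]],
  [0.0435,[0,0,0.02],[0,0,0.008]],
  [0.0435,[0,0,0.02],[0,0,0.008]],
])

```text
t: 7.95
ee_pos: [0.5609, 0.2244, 0.0565]
orientation: [-3.142, -0.001, 2.975]
force: [0.6, -0.6, -0.9]
gripper_width: 0.0434
grip_force: 4.4
```

```bash
python3 - <<'E'
from h import *
rel([.5607,.2205,.06],-.1666)
c=snap('side','s6.png');t=snap('top','t6.png')
v=np.zeros((600,800,3),np.uint8)
v[:400,:480]=cv2.resize(c['image'][190:290,290:410,::-1],None,fx=4,fy=4,interpolation=cv2.INTER_CUBIC)
v[:600,480:800]=cv2.resize(t['image'][130:330,280:387,::-1],(320,600),interpolation=cv2.INTER_CUBIC)
cv2.imwrite('pics/c8.png',v)
E
```

```text
t 7.95 pos [0.5609 0.2244 0.0565] tongyaw -0.1664 F [ 0.65 -0.58 -0.92] w 0.0434 g 4.37
rel [-0.0004 -0.0038 -0.0035] [-0.0001 -0.0008  0.0002]
```

View pics/c8.png

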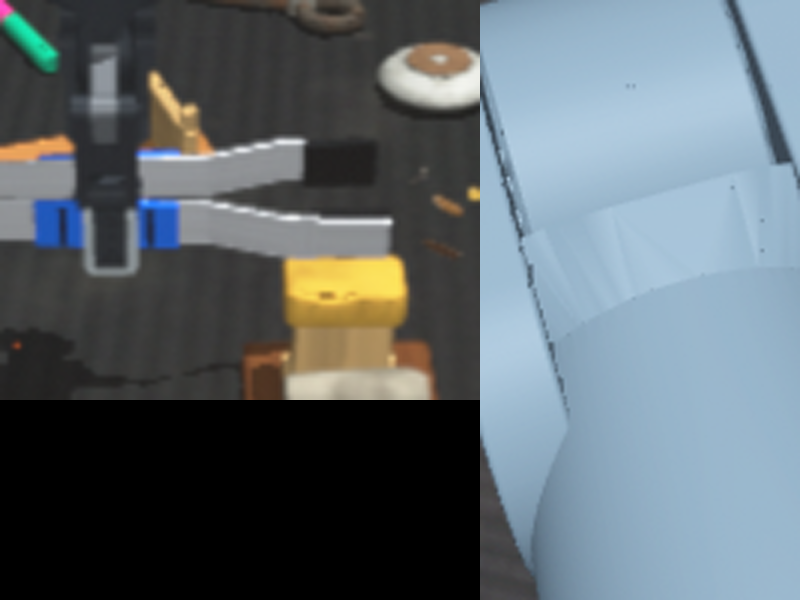

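The arm hides the top view. In the side crop the near jaw tip is at (390,218–252) and the wax spans (285–406, 258–326). I'll compare against the model's projection.

```bash
python3 - <<'E'
from h import *
c=load('s6.png')
f=lambda q:((proj(c,q)-[290,190])*4).round(0).tolist()
y=-.1664;X=np.array([np.cos(y),np.sin(y),0]);Y=np.array([-X[1],X[0],0]);p=np.array([.5609,.2244,0])
r=-.0044;Xt=np.cos(r)*X+np.sin(r)*Y;Yt=np.cos(r)*Y-np.sin(r)*X;h=p-.1006*X-.0017*Y
for z in(.1015,.1035):
  b=h+[0,0,z]
  print(z,'near jaw tip top/bot',f(b+.216*Xt-.035*Yt+[0,0,.011]),f(b+.216*Xt-.035*Yt-[0,0,.011]),'far jaw pad inner corners',[f(b+a*Xt+.027*Yt+[0,0,k]) for a in(.184,.216) for k in(-.011,.011)],'grip near l/r top',f(b+.07*Xt-.022*Yt+[0,0,.011]),f(b+.13*Xt-.022*Yt+[0,0,.011]))
w=np.array([*WAX,.059]);X=np.array([np.cos(WY),np.sin(WY),0]);Y=np.array([-X[1],X[0],0])
for dy in(0,):print('wax',[f(w+i*.026*X+j*.017*Y+[0,0,k*.009]) for j in(-1,1) for k in(1,-1) for i in(-1,1) ])
rel([.5607,.2205,.06],-.1666)
E
```

```text
0.1015 near jaw tip top/bot [392.0, 223.0] [389.0, 268.0] far jaw pad inner corners [[303.0, 189.0], [304.0, 145.0], [377.0, 188.0], [379.0, 145.0]] grip near l/r top [32.0, 208.0] [179.0, 207.0]
0.1035 near jaw tip top/bot [392.0, 219.0] [390.0, 264.0] far jaw pad inner corners [[303.0, 185.0], [304.0, 141.0], [377.0, 184.0], [379.0, 141.0]] grip near l/r top [32.0, 204.0] [179.0, 203.0]
wax [[285.0, 294.0], [409.0, 293.0], [284.0, 329.0], [406.0, 328.0], [281.0, 250.0], [401.0, 249.0], [281.0, 284.0], [399.0, 283.0]]
t 8.05 pos [0.5615 0.2244 0.0572] tongyaw -0.1665 F [-0.3   0.18 -0.95] w 0.0433 g 4.37
rel [ 0.0002 -0.004  -0.0028] [0.0004 0.0004 0.0001]
```

The model fits to within 1–2 px, so I'll correct y by −4 mm and then descend.

send_rows([
  [0.0435,[0,-0.002,0],[0,0,0]],
  [0.0435,[0,-0.004,0],[0,0,0]],
  [0.0435,[0,-0.004,0.006],[0,0,0]],
  [0.0435,[0,-0.004,0.012],[0,0,0]],
  [0.0435,[0,-0.004,0.018],[0,0,0]],
])

```text
t: 8.47
ee_pos: [0.5606, 0.2195, 0.0384]
orientation: [3.141, -0.0, 2.974]
force: [-0.4, 0.3, -0.9]
gripper_width: 0.0434
grip_force: 4.4
```

```bash
python3 -c "
from h import *
rel([.5607,.2205,.013],-.1666)"
```

```text
t 8.4667 pos [0.5606 0.2195 0.0384] tongyaw -0.168 F [-0.45  0.32 -0.86] w 0.0434 g 4.37
rel [0.0001 0.001  0.0254] [ 0.0002 -0.     -0.0014]
```

send_rows([
  [0.0435,[0,0.001,0.006],[0,0,0]],
  [0.0435,[0,0.001,0.012],[0,0,0]],
  [0.0435,[0,0.001,0.018],[0,0,0]],
  [0.0435,[0,0.001,0.025],[0,0,0]],
  [0.0435,[0,0.001,0.025],[0,0,0]],
])

```text
t: 8.88
ee_pos: [0.5595, 0.2202, 0.0121]
orientation: [-3.141, -0.003, 2.974]
force: [-0.8, -0.3, -0.7]
gripper_width: 0.0436
grip_force: 4.4
```

```bash
python3 - <<'E'
from h import *
rel([.5607,.2205,.0125],-.1666)
c=snap('side','s7.png')
cv2.imwrite('pics/c9.png',cv2.resize(c['image'][210:310,290:420,::-1],None,fx=6,fy=6,interpolation=cv2.INTER_CUBIC))
E
```

```text
t 8.8833 pos [0.5595 0.2202 0.0121] tongyaw -0.1678 F [-0.84 -0.3  -0.68] w 0.0436 g 4.37
rel [-0.0011  0.0004 -0.0004] [-0.0011 -0.0026 -0.0012]
```

View pics/c9.png

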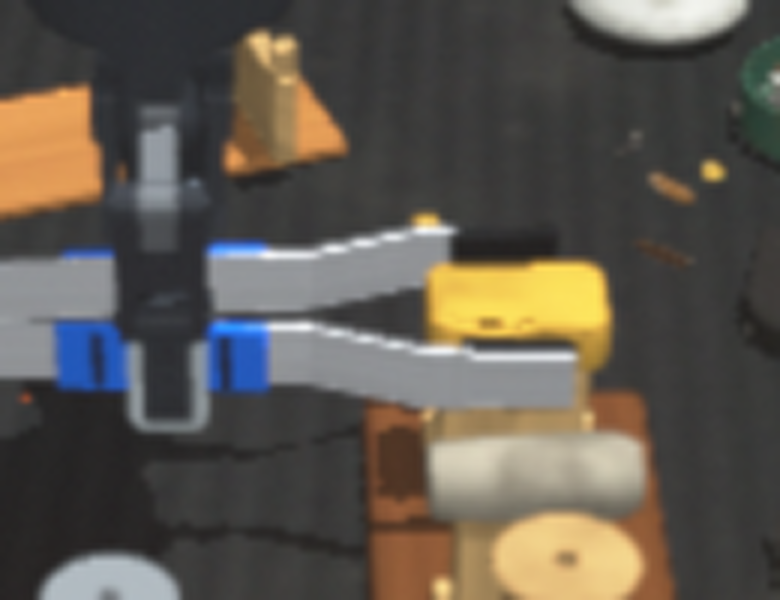

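The jaws straddle the wax, with pads at both sides and the near jaw tip at (577,380). Closing gradually.

send_rows([
  [0.0425,[-0.001,0,0],[0,0,0]],
  [0.0415,[-0.001,0,0],[0,0,0]],
  [0.0405,[-0.001,0,0],[0,0,0]],
  [0.0395,[-0.001,0,0],[0,0,0]],
  [0.0385,[-0.001,0,0],[0,0,0]],
], squeeze=30)

```text
t: 9.35
ee_pos: [0.5621, 0.2205, 0.0144]
orientation: [3.141, 0.001, 2.974]
force: [0.8, -1.0, -0.9]
gripper_width: 0.0387
grip_force: 5.6
```

send_rows([
  [0.0375,[0,0,0],[0,0,0]],
  [0.0365,[0,0,0],[0,0,0]],
  [0.0355,[0,0,0],[0,0,0]],
  [0.0345,[0,0,0],[0,0,0]],
  [0.0335,[0,0,0],[0,0,0]],
])

```text
t: 9.77
ee_pos: [0.5618, 0.2204, 0.014]
orientation: [-3.142, 0.0, 2.974]
force: [-0.5, -1.0, -0.1]
gripper_width: 0.0335
grip_force: 13.7
```

send_rows([
  [0.0325,[0,0,0],[0,0,0]],
  [0.031,[0,0,0],[0,0,0]],
  [0.029,[0,0,0],[0,0,0]],
  [0.027,[0,0,0],[0,0,0]],
  [0.025,[0,0,0],[0,0,0]],
])

```text
t: 10.18
ee_pos: [0.5618, 0.2204, 0.014]
orientation: [-3.142, 0.0, 2.974]
force: [-0.1, -0.7, -0.7]
gripper_width: 0.0334
grip_force: 31.1
```

Closed on the wax: the opening stalls at 33.4 mm with 31 N of grip. Raising.

send_rows([
  [0.025,[0,0,-0.002],[0,0,0]],
  [0.025,[0,0,-0.006],[0,0,0]],
  [0.025,[0,0,-0.012],[0,0,0]],
  [0.025,[0,0,-0.019],[0,0,0]],
  [0.025,[0,0,-0.026],[0,0,0]],
])

```text
t: 10.6
ee_pos: [0.562, 0.2205, 0.0409]
orientation: [3.141, 0.0, 2.974]
force: [-0.1, 0.1, -1.3]
gripper_width: 0.0337
grip_force: 31.0
```

send_rows([
  [0.025,[0,0,-0.008],[0,0,0]],
  [0.025,[0,0,-0.017],[0,0,0]],
  [0.025,[0,0,-0.026],[0,0,0]],
  [0.025,[0,0,-0.035],[0,0,0]],
  [0.025,[0,0,-0.044],[0,0,0]],
])

```text
t: 11.02
ee_pos: [0.562, 0.2205, 0.0852]
orientation: [3.141, 0.001, 2.974]
force: [0.4, -0.1, -1.3]
gripper_width: 0.0335
grip_force: 31.0
```

send_rows([
  [0.025,[0,0,-0.008],[0,0,0]],
  [0.025,[0,0,-0.016],[0,0,0]],
  [0.025,[0,0,-0.022],[0,0,0]],
  [0.025,[0,0,-0.026],[0,0,0]],
  [0.025,[0,0,-0.028],[0,0,0]],
])

```text
t: 11.43
ee_pos: [0.5622, 0.2205, 0.1127]
orientation: [3.141, 0.001, 2.974]
force: [0.2, 0.3, -1.9]
gripper_width: 0.0336
grip_force: 31.0
```

send_rows([
  [0.025,[0,0,0],[0,0,0]],
  [0.025,[0,0,0],[0,0,0]],
  [0.025,[0,0,0],[0,0,0]],
  [0.025,[0,0,0],[0,0,0]],
  [0.025,[0,0,0],[0,0,0]],
])

```text
t: 11.85
ee_pos: [0.5615, 0.2203, 0.1115]
orientation: [-3.141, -0.001, 2.974]
force: [0.3, -0.0, -1.3]
gripper_width: 0.0334
grip_force: 31.0
```

```bash
python3 - <<'E'
from h import *
rel([.56,.22,.1],-.167)
c=snap('side','s8.png')
cv2.imwrite('pics/c10.png',cv2.resize(c['image'][150:350,270:450,::-1],None,fx=3,fy=3,interpolation=cv2.INTER_CUBIC))
E
```

```text
t 11.85 pos [0.5615 0.2203 0.1115] tongyaw -0.1678 F [ 0.29 -0.05 -1.32] w 0.0334 g 31.02
rel [ 0.0014 -0.0006  0.0115] [-0.0003 -0.0007 -0.0008]
```

View pics/c10.png

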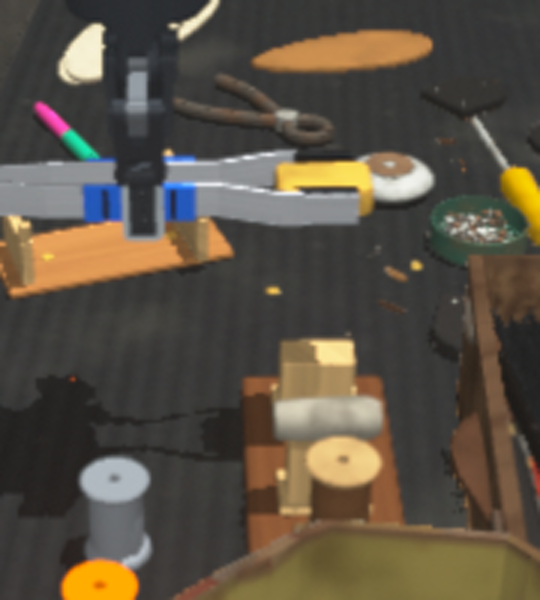

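The wax is clamped level in the raised tongs at (325,185), about 9.8 cm above its empty post at (318,365). The plug and spool are still on their posts.

```bash
python3 -c "
from station import arm
print(arm.sign_off())"
```

```text
the job is handed in; nothing more can be done
None
```

The job is handed in: the wax block is clamped in the raised tongs about 9.8 cm above its post, the gripper held only the blue grips, and the plug and spool are still on their posts.

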